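# Finish the blind thread in a specimen-mount foot

## Robot

A 6-joint arm with a two-finger parallel gripper is mounted at the origin on the work surface. World frame = base frame: x ahead of the robot, y to its left, z up, the work surface at z = 0. Lengths are in m, angles in rad, forces in N, time in s.
With the tool pointing down it reaches from about 0.25 to 0.775 m from the base axis. Payload 4 kg.
Tool frame: the origin (TCP) lies at the very end of the fingers, on their centre line; the grasp point (between the pads) lies 19 mm behind it; z points along the fingers, y is the line along which they close (so a half turn about z gives the same grasp; the last joint's range is limited). The gripper opens to 94 mm and grips with 3 to 60 N. Pads are 16 mm wide; open, the fingers measure 119 mm over their backs; the gripper's body (75 mm by 177 mm) begins 78 mm behind the grasp point.
Start: joints at [-1.365, 0.087, 1.371, -0, 1.684, -0.103], TCP at [0.167, -0.524, 0.206] pointing down, gripper open.
Joint ranges: [-3.1, 3.1], [-0.76, 2.03], [0.27, 2.55], [-1.08, 4.22], [0.17, 2.65], [-2.57, 2.57]. Speed limits (rad/s): [2.79, 2.79, 3.14, 3.14, 3.14, 3.14].

## Interface

Orientations are given as [roll, pitch, yaw] about the fixed x, y, z axes, in that order (R = Rz(yaw) Ry(pitch) Rx(roll)).
In Python, from cell import env gives the robot as it stands.
- The arm moves only by the tool arm_command, never from a script. Its argument "motion" is a list of rows, each a list of 4 numbers: the shift along the tool's x, y, z scaled (see below), then the turn about the tool's z scaled (see below). In form: [[x, y, z, twist], ...]. A call has 1 to 8 rows; each row shifts and turns the commanded pose from where the row before left it, along the tool's axes as they then stand; what a row does not reach is not made up. The controller multiplies each number of a shift by 0.04 m and each number of a turn by 60 degrees. A row lasts 1/12 s, in which the tool goes at most 41.7 mm and 7.16 degrees, less where a joint would pass 70% of its speed; a pose out of reach is approached as far as the arm can. A call with a number of a shift or a turn outside -1 to 1 is refused whole. A call with a gripper value outside its range is refused whole. "hand" is the closure in counts, from 0 (fully open) to 255 (shut), set as the call begins (left out, the last holds). The fingers move at their own pace and stop on an object; "newtons" is the grip in N (left out, the last holds). Time passes only in rows, so rows that do not move let the fingers close. It gives the time, the measured TCP pose, the force, the opening and the grip force at its end, in the units of the state.
- env.get_obs(): the state, without advancing time (a new reading comes with each control period).
- env.capture(name): name is "scene" or "top" or "wrist"; returns the picture (480x640x3 uint8, blue, green, red); there is no depth.
- env.camera_params(name): a dict with "K" (3x3 intrinsics, pixels), "R" (3x3) and "t" (3): a world point X has camera coordinates R X + t. Camera axes: x right, y down, z forward; pixel columns grow to the right and rows downward; lengths in m; the calibration is good to about 2 mm. A picture is of the moment at which its call begins: read the wrist's pose just before it. camera_params takes no time and is no camera call; for the wrist camera it gives the pose at the moment of the call.
- env.job_done(): hands the job in; it is judged then, once.
Trained networks look in the newest picture that a camera, given by its name, has taken for a name from the list of things; names that differ only in an ending like _2 or _b are one class to them, and where a whole thing is asked for, a point or a joint stands for the part that bears it (a point fixed in the world has none). Each returns a list of dicts, best first, with "p" (0 to 1); they miss things now and then, are a little off and sometimes report something else, mostly with a low value. They report only what shows in the picture. A call takes as long as a camera call.
- env.recognise(target, camera): "pixel" ([column, row] in pixels, amid what is visible of it).
- env.mark_of(target, camera): "pixel" ([column, row] in pixels: a listed point, or the origin of a listed thing).
The state is a dict: "t": time; "joint_pos": joint angles; "joint_vel": joint speeds; "tau": joint torques, N m; "eef_pos": TCP position; "eef_rot": TCP orientation; "wrist_force": force on the tool from outside, world axes, zero at the start; "moment": the same for the moment, N m; "gripper_width": opening from 0.0 (shut) to 1.0 (fully open); "grasp_force": force on a finger pad.
Only numpy, scipy, OpenCV 4.12 (cv2) and the standard library are available. Lean on these libraries where they do the work, as an engineer would, in place of code of your own. Each camera call takes 0.05 s, during which the arm holds its last target. There are 200 camera calls.

## Task

Swing the clamp lever of the tapping fixture clockwise until it is fully home, so that the mount foot is clamped. Then finish its thread with the crank on top: half a turn clockwise (seen from above), a quarter turn back, another half forward, a quarter back, and then forward again until you feel the tap bottom in its blind hole, which comes a little before that third half turn is complete; never force it, or the tap snaps. Leave the tap at the bottom, the lever home and the other things on the table where they are, and let go.

Things in the scene. Friction and masses are not known exactly. Their poses are not given: they have to be found in the camera images.
- fixture: Grey tapping fixture, fixed. Origin on the vertical spindle axis at table height; own -x (front) points from spindle to clamp lever. Base 290 x 140 x 16 mm, 190 mm of it in front of the axis. Column 166 mm high 58 to 98 mm behind the axis; its arm holds the spindle bearing (40 mm wide, top 168 mm high). Below it an aluminium mount foot (68 mm disc, boss top 56 mm high) between jaws, the tap in it.
- spindle_axis (a point): Fixed point on the vertical spindle axis, 230 mm above the table: centre of the circle, radius 55 mm, on which the crank knob runs. In the fixture frame the crank points to +x when joints tap and twist both read 0, and turns clockwise seen from above as they grow (direction angle = -(tap + twist)).
- crank_knob (a point): Middle of the crank's black upright knob, on its centre line, 230 mm above the table. The knob is round, 24 mm across, 48 mm high (201 to 249 mm above the table), spins freely on its pin and stands 55 mm from the spindle axis on a flat steel crank arm (top about 200 mm high). It sinks 2 mm per turn forward. Turning takes about 4 N at the knob.
- tap (a joint): Angle of the tap, rad, growing clockwise from above (forward, deeper); 3.14 is half a turn. Starts at 0 to 0.6. Friction of about 0.22 N m holds it where it is left; it sinks 2 mm per turn. It bottoms hard in the blind hole some 2 to 3 rad into the third half turn forward, at a point that is not given and must be felt.
- twist (a joint): Elastic twist of the tap under the crank's load, rad: crank angle minus tap angle, same sense, 10 N m per rad (about 0.022 while turning forward, -0.022 turning back; 10 N at the knob gives 0.055). The tap snaps if it passes 0.1 (18 N at the knob) either way.
- lever_pivot (a point): Fixed point on the clamp lever's vertical pivot, 70 mm above the table, 90 mm in front of the spindle axis.
- lever_post (a point): Centre line of the round black post at the end of the clamp lever, 76 mm above the table. Post 18 mm across, its top 93 mm above the table, 85 mm from the pivot; the flat steel lever below it is 12 mm wide, its top 54 mm high. In the fixture frame the lever points to -x at joint 0 and swings clockwise from above, towards +y.
- lever (a joint): Clamp lever angle, rad, clockwise from above; starts open at 0 to 0.3, is fully home against its stop at 1.45. About 2.5 N at the post moves it; it stays where it is left.
- tray_a: White card tray 100 x 80 x 22 mm with a brown rock, bystander. Origin under its centre.
- tray_b: White card tray 120 x 90 x 22 mm with a grey rock, bystander. Origin under its centre.
- jar: Closed jar, 56 mm across, 70 mm high, bystander. Origin under its centre.
- foot_a: Spare aluminium mount foot beside the fixture: disc 68 mm across and 14 mm high with a 30 mm boss, 40 mm high in all, bystander. Origin under its centre.
- foot_b: A second spare mount foot, same shape, on the other side of the fixture, bystander.
- brush: Brush lying on the table, 150 mm long, bystander.
- lens_case: Black hand-lens case 60 x 40 x 20 mm beside the fixture, bystander. Origin under its centre.

How it is judged:
By the outcome, as a careful person would: the job done as asked, in the order asked, and still so for the second after the job is handed in, with the robot touching nothing.
It also fails if it takes over 70 s, if anything falls off the work surface, if the arm or the gripper's body presses on something with over 40 N, if the wrist force passes 120 N, or if a joint passes its speed limit or range.

## Working session

There is one attempt and no reset: what is moved stays moved. The work goes in short steps, Python scripts to look and compute and a tool call to move; the robot and the scene stay as the last step left them, time stands still between calls to the robot, and variables do not carry over. Pictures are saved under pics/ and viewed, at most 10 in all, crops included, and the job is handed in when it is done.

Besides the shell and the picture viewer there is one more tool, called after "Request:" by a JSON object that holds its "op" and its "data", one argument or row to a line. arm_command: Moves the arm, as the interface text tells. Its arguments: {"type":"object","properties":{"motion":{"type":"array"},"hand":{"type":"number"},"newtons":{"type":"number"}},"required":["motion"]}

```bash
mkdir -p pics; ls; cat > h.py <<'E'
import numpy as np,cv2
from cell import env
def ray(cam,px,z):
    p=env.camera_params(cam);K,R,t=[np.array(p[k]) for k in('K','R','t')]
    d=R.T@np.linalg.solve(K,[px[0],px[1],1.]);c=-R.T@t
    return c+d*(z-c[2])/d[2]
def proj(cam,X):
    p=env.camera_params(cam);K,R,t=[np.array(p[k]) for k in('K','R','t')]
    q=K@(R@np.array(X)+t);return q[:2]/q[2]
E
python3 - <<'E'
from h import *
o=env.get_obs();print(o)
for c in('scene','top'):
    im=env.capture(c);cv2.imwrite(f'pics/{c}0.png',im)
    for n,z in(('fixture',0),('spindle_axis',.23),('crank_knob',.23),('lever_pivot',.07),('lever_post',.076),('foot',0),('jar',0),('tray_a',0),('lens_case',0),('brush',0)):
        try:
            for m in env.mark_of(n if n!='foot' else 'foot_a',c)[:2]:print(c,n,np.round(m['pixel']),round(m['p'],2),np.round(ray(c,m['pixel'],z),3))
        except Exception as e:print(n,e)
E
```

```text
pics
{'t': 0.0, 'joint_pos': array([-1.36509187e+00,  8.79510540e-02,  1.37224212e+00, -3.12368411e-05,
        1.68359796e+00, -1.03130309e-01]), 'joint_vel': array([-0.00079906,  0.00127443,  0.00087347, -0.00141677,  0.00056279,
       -0.00097694]), 'tau': array([ 4.06163617e-04, -3.40178096e+01, -3.02431655e+01,  7.17579131e-02,
        3.27390363e-02, -1.62616439e-04]), 'eef_pos': array([ 0.16702842, -0.52344838,  0.2043125 ]), 'eef_rot': array([-3.13940266e+00, -1.95447059e-04,  3.08831069e-01]), 'wrist_force': array([-0.08055586,  0.26295523, -0.44869013]), 'moment': array([-0.04140217,  0.02402644,  0.00352934]), 'grasp_force': 0.0, 'gripper_width': 1.0031592466055395}
scene fixture [302. 290.] 0.8 [ 0.588 -0.037  0.   ]
scene spindle_axis [296. 224.] 0.74 [ 0.582 -0.044  0.23 ]
scene crank_knob [274. 232.] 0.46 [ 0.622 -0.085  0.23 ]
scene lever_pivot [325. 248.] 0.92 [ 0.495 -0.002  0.07 ]
scene lever_post [350. 234.] 0.73 [0.436 0.049 0.076]
scene foot [342. 317.] 0.7 [0.644 0.082 0.   ]
scene foot [253. 271.] 0.58 [ 0.561 -0.18   0.   ]
scene jar [499. 328.] 0.67 [0.579 
[... 248 characters left out ...]
 0.89 [ 0.364 -0.448  0.   ]
scene brush [259. 322.] 0.36 [ 0.71 -0.11  0.  ]
top fixture [334. 225.] 0.83 [ 0.582 -0.044  0.   ]
top spindle_axis [336. 214.] 0.6 [ 0.587 -0.041  0.23 ]
top crank_knob [355. 198.] 0.39 [ 0.627 -0.091  0.23 ]
top lever_pivot [320. 251.] 0.88 [ 0.497 -0.003  0.07 ]
top lever_pivot [336. 215.] 0.33 [ 0.604 -0.048  0.07 ]
top lever_post [303. 275.] 0.63 [0.428 0.045 0.076]
top foot [382. 232.] 0.93 [ 0.561 -0.189  0.   ]
top jar [167. 222.] 0.8 [0.58  0.464 0.   ]
top tray_a [473. 229.] 0.67 [ 0.579 -0.465  0.   ]
top tray_a [172. 299.] 0.62 [0.347 0.439 0.   ]
top lens_case [358. 186.] 0.57 [ 0.703 -0.115  0.   ]
top brush [465. 296.] 0.84 [ 0.375 -0.442  0.   ]
```

```bash
python3 - <<'E'
import cv2
a=cv2.imread('pics/top0.png')[130:330,240:460];b=cv2.imread('pics/scene0.png')[160:360,190:410]
cv2.imwrite('pics/v1.png',cv2.hconcat([cv2.resize(a,(400,364)),cv2.resize(b,(400,364))]))
E
```

```text
(no output)
```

View pics/v1.png

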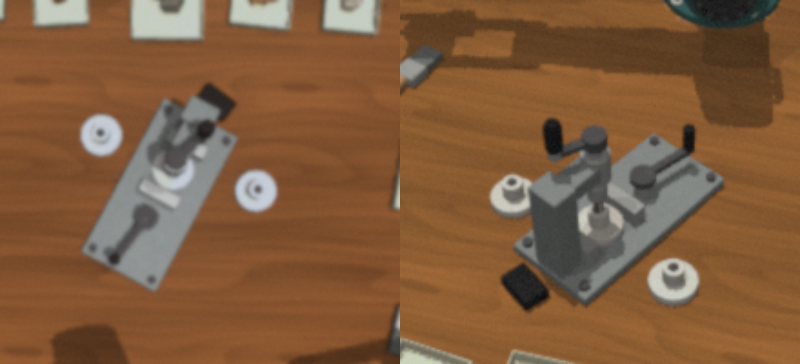

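Request:
{"op": "arm_command", "data": {
  "motion": [
    [0.64,-0.7,-0.12,0],
    [0.64,-0.7,-0.12,0],
    [0.64,-0.7,-0.12,0],
    [0.64,-0.7,-0.12,0],
    [0.64,-0.7,-0.12,0],
    [0.64,-0.7,-0.12,0],
    [0.64,-0.7,-0.12,0],
    [0.64,-0.7,-0.12,0]
  ]
}}

```text
t: 1.77
eef_pos: [0.2944, -0.2467, 0.2443]
eef_rot: [3.141, -0.001, 0.308]
wrist_force: [0.8, 1.0, 0.2]
gripper_width: 1.004
grasp_force: 0.0
```

Request:
{"op": "arm_command", "data": {
  "motion": [
    [0.64,-0.7,-0.12,0],
    [0.64,-0.7,-0.12,0],
    [0.64,-0.7,-0.12,0],
    [0.64,-0.7,-0.12,0],
    [0.64,-0.7,-0.12,0],
    [0.64,-0.7,-0.12,0],
    [0.64,-0.7,-0.12,0],
    [0,0,0,0]
  ]
}}

```text
t: 2.43
eef_pos: [0.4071, -0.0016, 0.2783]
eef_rot: [-3.14, -0.003, 0.319]
wrist_force: [-0.7, -0.0, 0.8]
gripper_width: 0.999
grasp_force: 0.0
```

Request:
{"op": "arm_command", "data": {
  "motion": [
    [0,0,0,-0.094],
    [0,0,0,-0.094],
    [0,0,0,-0.094],
    [0,0,0,-0.094],
    [0,0,0,-0.094],
    [0,0,0,-0.094],
    [0,0,0,-0.094],
    [0,0,0,-0.094]
  ]
}}

```text
t: 3.1
eef_pos: [0.4051, -0.0078, 0.2774]
eef_rot: [3.141, 0.0, 1.1]
wrist_force: [0.4, 0.0, -0.2]
gripper_width: 1.003
grasp_force: 0.0
```

Request:
{"op": "arm_command", "data": {
  "motion": [
    [0,0,0,0],
    [0,0,0,0]
  ]
}}

```text
t: 3.27
eef_pos: [0.4052, -0.0076, 0.2775]
eef_rot: [3.141, 0.0, 1.093]
wrist_force: [0.2, 0.3, -0.0]
gripper_width: 1.001
grasp_force: 0.0
```

```bash
cat > look.py <<'E'
from h import *
import sys
o=env.get_obs();print(o['t'],o['eef_pos'],o['eef_rot'],o['wrist_force'])
for c in('wrist','top','scene'):
    im=env.capture(c);cv2.imwrite(f'pics/{c}{sys.argv[1]}.png',im)
    for n,z in(('fixture',0),('spindle_axis',.23),('crank_knob',.23),('lever_pivot',.07),('lever_post',.076)):
        for m in env.mark_of(n,c)[:1]:print(c,n,np.round(m['pixel']),round(m['p'],2),np.round(ray(c,m['pixel'],z),3))
E
python3 look.py 1
```

```text
3.2667 [ 0.40519174 -0.00762983  0.27745266] [3.14140501e+00 2.47159761e-04 1.09315682e+00] [ 0.2048621   0.28307127 -0.02437385]
wrist fixture [484. 158.] 0.98 [ 0.585 -0.046  0.   ]
wrist lever_pivot [422. 162.] 0.73 [ 0.511 -0.007  0.07 ]
wrist lever_post [504. 278.] 0.73 [ 0.536 -0.144  0.076]
top fixture [332. 223.] 0.87 [ 0.586 -0.038  0.   ]
top spindle_axis [335. 216.] 0.75 [ 0.582 -0.041  0.23 ]
top crank_knob [355. 199.] 0.49 [ 0.625 -0.091  0.23 ]
top lever_pivot [320. 250.] 0.75 [ 0.501 -0.004  0.07 ]
top lever_post [301. 272.] 0.64 [0.434 0.05  0.076]
scene fixture [302. 289.] 0.65 [ 0.585 -0.037  0.   ]
scene spindle_axis [297. 226.] 0.95 [ 0.59  -0.039  0.23 ]
scene crank_knob [274. 232.] 0.45 [ 0.622 -0.085  0.23 ]
scene lever_pivot [324. 250.] 0.8 [ 0.504 -0.002  0.07 ]
scene lever_post [255. 270.] 0.73 [ 0.616 -0.147  0.076]
```

View pics/wrist1.png

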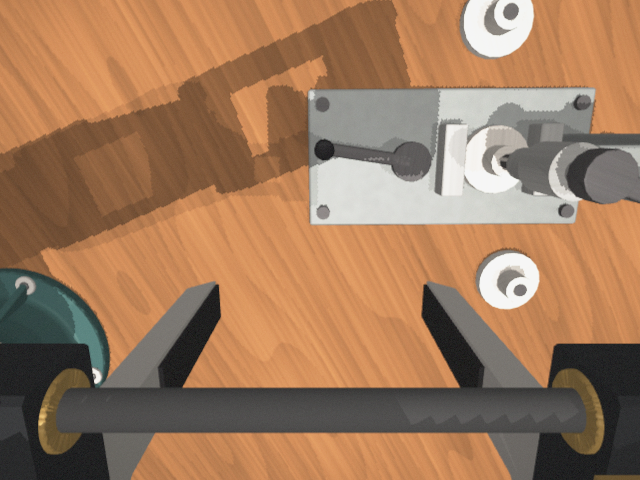

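The wrist view shows the fixture with its base corners near (309,89), (311,224) and (595,89). The post top is at (324,149), the pivot hub at (411,158) and the spindle hub top at about (610,176).

```bash
python3 - <<'E'
from h import *
for n,p,z in(('c1',(309,89),.016),('c2',(311,224),.016),('c3',(595,89),.016),('post top',(324,149),.093),('pivot',(411,158),.07)):print(n,ray('wrist',p,z).round(4))
a,b,c=[ray('wrist',p,.016)[:2] for p in((309,89),(311,224),(595,89))]
v=a-b;print('yaw from front edge',np.degrees(np.arctan2(v[1],v[0]))-90,'side',np.degrees(np.arctan2(*(c-a)[::-1])),np.linalg.norm(v),np.linalg.norm(c-a))
th=np.arctan2(*(c-a)[::-1]);u=np.array([np.cos(th),np.sin(th)])
print('axis',(a+b)/2+.19*u,'pivot',(a+b)/2+.1*u)
E
```

```text
c1 [0.4493 0.1019 0.016 ]
c2 [ 0.3873 -0.0215  0.016 ]
c3 [ 0.7041 -0.0287  0.016 ]
post top [0.4367 0.0457 0.093 ]
pivot [0.5037 0.0013 0.07  ]
yaw from front edge -26.66815256081656 side -27.147274603961208 0.13812969239182377 0.28641652093394654
axis [ 0.58733776 -0.04646352] pivot [ 0.50725246 -0.00539838]
```

Request:
{"op": "arm_command", "data": {
  "motion": [
    [0.78,0.046,0,0],
    [0.78,0.046,0,0],
    [0,0,0.85,0],
    [0,0,0.85,0],
    [0,0,0.85,0],
    [0,0,0.85,0],
    [0,0,0,0],
    [0,0,0,0]
  ],
  "hand": 128,
  "newtons": 20
}}

```text
t: 4.83
eef_pos: [0.4356, 0.0467, 0.1399]
eef_rot: [-3.137, 0.002, 1.096]
wrist_force: [0.5, 0.5, 1.0]
gripper_width: 0.505
grasp_force: 0.0
```

```bash
python3 - <<'E'
from h import *
im=env.capture('wrist');cv2.imwrite('pics/w2.png',im)
print(env.get_obs()['eef_pos'],env.mark_of('lever_post','wrist')[:2])
e=env.get_obs()['eef_pos']
print([proj('wrist',(e[0],e[1],z)) for z in (.076,.093)])
E
```

```text
[0.43760165 0.04666031 0.14258079] [{'pixel': [323.7, 260.0], 'p': 0.64}]
[array([318.80697614, 256.95540168]), array([318.80387559, 265.30856401])]
```

View pics/w2.png

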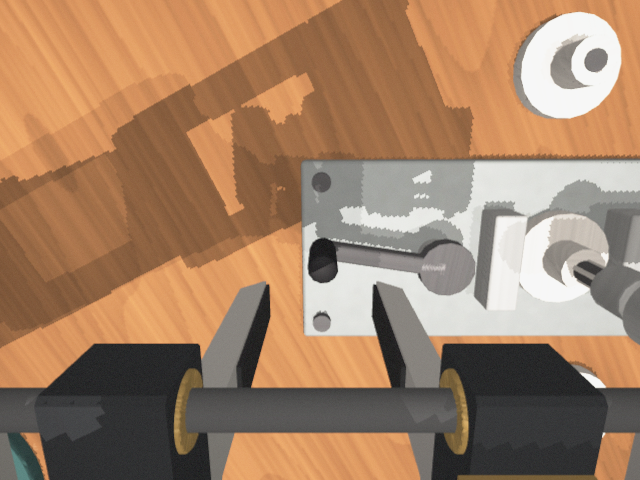

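The post top at (322,268) matches the tool line's projection at (319,265), so I descend and grip.

Request:
{"op": "arm_command", "data": {
  "motion": [
    [0,0,0.95,0],
    [0,0,0.92,0],
    [0,0,0,0],
    [0,0,0,0]
  ]
}}

```text
t: 5.27
eef_pos: [0.4374, 0.0466, 0.0678]
eef_rot: [-3.141, 0.0, 1.096]
wrist_force: [0.2, 0.6, 0.9]
gripper_width: 0.497
grasp_force: 0.0
```

Request:
{"op": "arm_command", "data": {
  "motion": [
    [0,0,0,0],
    [0,0,0,0],
    [0,0,0,0],
    [0,0,0,0]
  ],
  "hand": 255,
  "newtons": 15
}}

```text
t: 5.6
eef_pos: [0.4388, 0.0466, 0.0689]
eef_rot: [3.138, -0.002, 1.096]
wrist_force: [-0.7, 0.3, -1.1]
gripper_width: 0.249
grasp_force: 0.0
```

Request:
{"op": "arm_command", "data": {
  "motion": [
    [0,0,0,0],
    [0,0,0,0],
    [0,0,0,0]
  ]
}}

```text
t: 5.85
eef_pos: [0.4368, 0.0474, 0.0681]
eef_rot: [-3.141, -0.001, 1.096]
wrist_force: [-3.1, 1.8, 5.9]
gripper_width: 0.188
grasp_force: 15.0
```

Request:
{"op": "arm_command", "data": {
  "motion": [
    [0.326,0.073,0,0],
    [0.311,0.123,0,0],
    [0.288,0.17,0,0],
    [0.258,0.213,0,0]
  ]
}}

```text
t: 6.18
eef_pos: [0.4774, 0.0814, 0.068]
eef_rot: [-3.135, -0.003, 1.096]
wrist_force: [-7.3, 7.5, 8.6]
gripper_width: 0.187
grasp_force: 15.0
```

Request:
{"op": "arm_command", "data": {
  "motion": [
    [0.24,0.235,0,0],
    [0.19,0.275,0,0],
    [0.14,0.308,0,0],
    [0,0,0,0]
  ]
}}

```text
t: 6.52
eef_pos: [0.5217, 0.0898, 0.0683]
eef_rot: [-3.14, -0.013, 1.097]
wrist_force: [2.9, 13.9, 1.6]
gripper_width: 0.161
grasp_force: 16.7
```

Request:
{"op": "arm_command", "data": {
  "motion": [
    [0.04,0.15,0,0],
    [0.02,0.1,0,0],
    [0,0,0,0]
  ]
}}

```text
t: 6.77
eef_pos: [0.531, 0.0886, 0.0684]
eef_rot: [-3.139, -0.016, 1.098]
wrist_force: [2.2, 17.5, 1.9]
gripper_width: 0.154
grasp_force: 17.1
```

Request:
{"op": "arm_command", "data": {
  "motion": [
    [0,0,0,0],
    [0,0,0,0],
    [0,0,0,0],
    [0,0,0,0]
  ],
  "hand": 150
}}

```text
t: 7.1
eef_pos: [0.5289, 0.0807, 0.0668]
eef_rot: [3.141, 0.001, 1.096]
wrist_force: [0.2, 0.1, 0.3]
gripper_width: 0.392
grasp_force: 0.0
```

```bash
python3 - <<'E'
from h import *
im=env.capture('wrist');cv2.imwrite('pics/w3.png',im)
e=env.get_obs();print(e['eef_pos'],e['wrist_force'],env.mark_of('lever_post','wrist')[:2],env.mark_of('lever_pivot','wrist')[:2])
e=e['eef_pos']
print([proj('wrist',(e[0],e[1],z)) for z in (.076,.093)])
E
```

```text
[0.52886288 0.08060236 0.06665688] [-0.10539248  0.5459793   0.44319244] [{'pixel': [319.8, 317.4], 'p': 0.87}] [{'pixel': [358.4, 459.6], 'p': 0.96}, {'pixel': [493.6, 184.6], 'p': 0.18}]
[array([318.78214019, 307.21939597]), array([318.61501761, 324.34385104])]
```

View pics/w3.png

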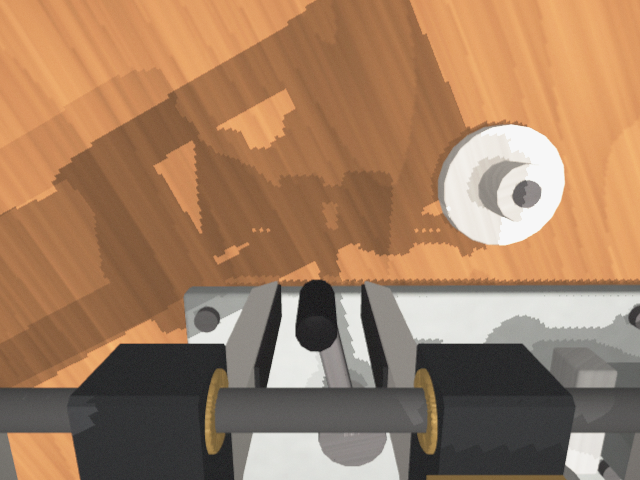

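The post top at (317,333) sits about 4 mm inward of the tool, so I recentre, grip lightly and push on to the stop.

Request:
{"op": "arm_command", "data": {
  "motion": [
    [-0.1,0,0,0],
    [0,0,0,0],
    [0,0,0,0],
    [0,0,0,0],
    [0,0,0,0]
  ],
  "hand": 255,
  "newtons": 10
}}

```text
t: 7.67
eef_pos: [0.5265, 0.0777, 0.0666]
eef_rot: [-3.14, 0.0, 1.096]
wrist_force: [-1.9, 1.7, 0.1]
gripper_width: 0.186
grasp_force: 10.0
```

Request:
{"op": "arm_command", "data": {
  "motion": [
    [0.005,0.06,0,0],
    [0.005,0.06,0,0],
    [0.003,0.05,0,0],
    [0,0,0,0],
    [0,0,0,0]
  ]
}}

```text
t: 8.08
eef_pos: [0.5336, 0.0762, 0.0666]
eef_rot: [-3.14, -0.002, 1.096]
wrist_force: [-1.7, 4.8, 1.2]
gripper_width: 0.186
grasp_force: 10.0
```

Request:
{"op": "arm_command", "data": {
  "motion": [
    [-0.01,0.05,0,0],
    [0,0.05,0,0],
    [0,0,0,0]
  ]
}}

```text
t: 8.33
eef_pos: [0.5342, 0.0759, 0.0665]
eef_rot: [-3.133, -0.003, 1.097]
wrist_force: [-8.0, 9.4, 4.4]
gripper_width: 0.189
grasp_force: 10.0
```

Request:
{"op": "arm_command", "data": {
  "motion": [
    [0,0.05,0,0],
    [0,0.05,0,0],
    [0,0,0,0]
  ]
}}

```text
t: 8.58
eef_pos: [0.5347, 0.0757, 0.0663]
eef_rot: [-3.126, -0.002, 1.098]
wrist_force: [-16.3, 13.6, 10.4]
gripper_width: 0.201
grasp_force: 10.0
```

Request:
{"op": "arm_command", "data": {
  "motion": [
    [0,-0.07,0,0],
    [0,-0.06,0,0],
    [0,0,0,0]
  ]
}}

```text
t: 8.83
eef_pos: [0.5342, 0.076, 0.0665]
eef_rot: [-3.137, -0.003, 1.098]
wrist_force: [-4.5, 7.2, 1.4]
gripper_width: 0.188
grasp_force: 10.0
```

Request:
{"op": "arm_command", "data": {
  "motion": [
    [0,0,0,0],
    [0,0,0,0],
    [0,0,0,0],
    [0,0,-0.8,0],
    [0,0,-1,0],
    [0,0,-1,0],
    [0,0,-1,0],
    [0,0,-1,0]
  ],
  "hand": 150
}}

```text
t: 9.5
eef_pos: [0.5359, 0.0723, 0.2607]
eef_rot: [3.14, 0.001, 1.095]
wrist_force: [1.0, 0.7, 0.1]
gripper_width: 0.415
grasp_force: 0.0
```

Request:
{"op": "arm_command", "data": {
  "motion": [
    [0,0,-0.6,0],
    [0,0,0,0],
    [0,0,0,0]
  ],
  "hand": 128
}}

```text
t: 9.75
eef_pos: [0.5369, 0.0726, 0.2849]
eef_rot: [3.136, -0.002, 1.095]
wrist_force: [-0.2, 0.1, -0.8]
gripper_width: 0.495
grasp_force: 0.0
```

```bash
python3 look.py 4
```

```text
9.75 [0.536941   0.07256994 0.28485684] [ 3.13639313e+00 -1.70264828e-03  1.09545887e+00] [-0.20484717  0.07361788 -0.7999335 ]
wrist fixture [399. 270.] 0.6 [ 0.58  -0.042  0.   ]
wrist spindle_axis [330. 297.] 0.65 [0.531 0.052 0.23 ]
wrist lever_pivot [328. 295.] 0.61 [ 0.504 -0.005  0.07 ]
wrist lever_post [314. 217.] 0.57 [0.529 0.073 0.076]
top fixture [337. 221.] 0.78 [ 0.592 -0.052  0.   ]
top spindle_axis [339. 216.] 0.87 [ 0.581 -0.05   0.23 ]
top crank_knob [358. 198.] 0.63 [ 0.628 -0.097  0.23 ]
top lever_pivot [317. 251.] 0.7 [0.497 0.004 0.07 ]
top lever_post [291. 237.] 0.55 [0.537 0.081 0.076]
scene fixture [301. 290.] 0.78 [ 0.59  -0.039  0.   ]
scene spindle_axis [297. 225.] 0.81 [ 0.587 -0.041  0.23 ]
scene crank_knob [275. 233.] 0.45 [ 0.624 -0.082  0.23 ]
scene lever_pivot [323. 250.] 0.77 [ 0.504 -0.005  0.07 ]
scene lever_post [352. 265.] 0.81 [0.538 0.079 0.076]
```

View pics/wrist4.png

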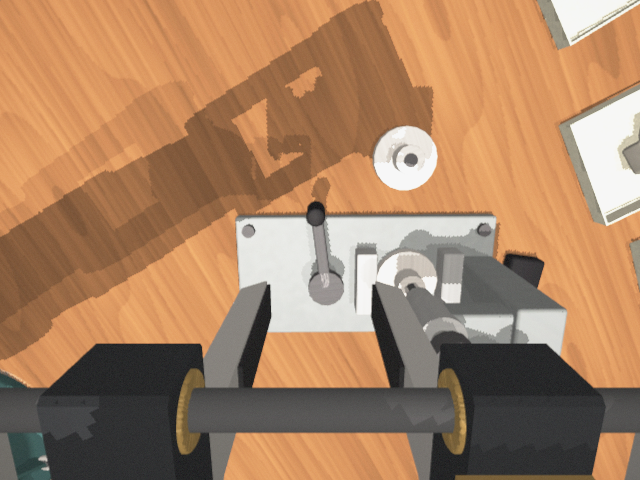

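Request:
{"op": "arm_command", "data": {
  "motion": [
    [0,0,-0.9,0],
    [-0.51,0.734,0,0],
    [-0.51,0.734,0,0],
    [-0.51,0.734,0,0],
    [-0.51,0.734,0,0],
    [-0.51,0.734,0,0],
    [0,0,0,0],
    [0,0,0,0]
  ]
}}

```text
t: 11.32
eef_pos: [0.6199, -0.0862, 0.317]
eef_rot: [-3.139, 0.001, 1.093]
wrist_force: [-0.7, 0.9, 0.1]
gripper_width: 0.496
grasp_force: 0.0
```

```bash
python3 - <<'E'
from h import *
im=env.capture('wrist');cv2.imwrite('pics/w5.png',im)
o=env.get_obs();e=o['eef_pos'];print(e,o['eef_rot'],o['wrist_force'])
for n,z in(('spindle_axis',.23),('crank_knob',.23)):
  for m in env.mark_of(n,'wrist')[:2]:print(n,m,ray('wrist',m['pixel'],z))
print([proj('wrist',(e[0],e[1],z)) for z in (.201,.23,.249)])
E
```

```text
[ 0.6195818  -0.08484903  0.31801388] [-3.14004950e+00 -1.15516018e-04  1.09530132e+00] [0.34300439 1.02304417 0.21701504]
spindle_axis {'pixel': [245.3, 217.5], 'p': 0.67} [ 0.58549168 -0.04319856  0.23      ]
crank_knob {'pixel': [325.1, 245.0], 'p': 0.92} [ 0.62367984 -0.08352954  0.23      ]
[array([320.54157003, 238.77251466]), array([320.56239066, 249.35941534]), array([320.57845683, 257.52875823])]
```

View pics/w5.png

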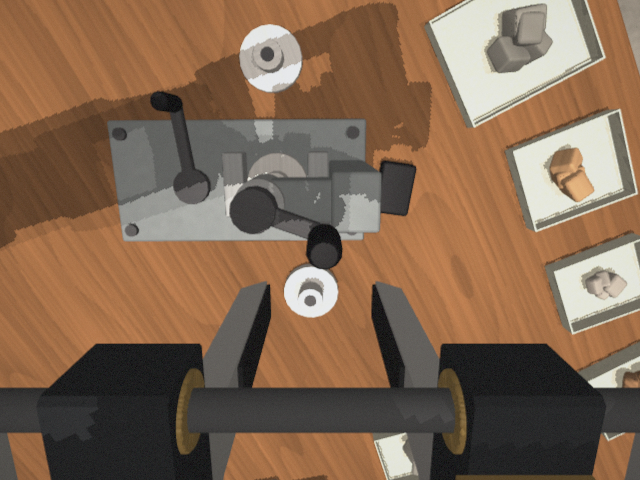

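The knob top is at about (324,254) and its middle computes to (0.624,-0.084), 55.5 mm from the axis, which agrees with the given radius. I descend and grip.

Request:
{"op": "arm_command", "data": {
  "motion": [
    [0.075,0.075,0.9,0],
    [0,0,0.9,0],
    [0,0,0.8,0],
    [0,0,0,0],
    [0,0,0,0]
  ]
}}

```text
t: 11.88
eef_pos: [0.6221, -0.0816, 0.2131]
eef_rot: [-3.137, 0.001, 1.098]
wrist_force: [-0.6, -0.2, 1.0]
gripper_width: 0.5
grasp_force: 0.0
```

Request:
{"op": "arm_command", "data": {
  "motion": [
    [0,0,0,0],
    [0,0,0,0],
    [0,0,0,0],
    [0,0,0,0],
    [0,0,0,0],
    [0,0,0,0]
  ],
  "hand": 255,
  "newtons": 15
}}

```text
t: 12.38
eef_pos: [0.6239, -0.0832, 0.2178]
eef_rot: [3.139, -0.001, 1.096]
wrist_force: [-3.3, 1.2, 5.2]
gripper_width: 0.247
grasp_force: 15.0
```

```bash
cat > c.py <<'E'
from h import *
A=np.array([.5855,-.0435]);F=-.471
o=env.get_obs();e=o['eef_pos'];r=e[:2]-A;a=np.arctan2(r[1],r[0]);th=F-a
f=o['wrist_force'][:2];t=np.array([np.sin(a),-np.cos(a)]);n=r/np.linalg.norm(r)
print('t',o['t'],'pos',e.round(4),'yaw',o['eef_rot'][2].round(3),'r',np.linalg.norm(r).round(4),'theta',th.round(3),(th%6.283).round(3),'f_tan',(f@t).round(1),'f_rad',(f@n).round(1),'fz',o['wrist_force'][2].round(1),'w',round(o['gripper_width']*94,1))
E
python3 c.py
```

```text
t 12.3833 pos [ 0.6239 -0.0832  0.2178] yaw 1.096 r 0.0552 theta 0.331 0.331 f_tan 1.5 f_rad -3.2 fz 5.2 w 23.2
```

```bash
cat > tab.py <<'E'
import sys,numpy as np
a,b,n=float(sys.argv[1]),float(sys.argv[2]),int(sys.argv[3])
q=np.linspace(a,b,n+1);k=1.375
for i,(x,y) in enumerate(zip(-k*np.diff(np.sin(q)),k*np.diff(np.cos(q)))):print(f'[{x:.3f}, {y:.3f}, {(b-a)/n*.008:.4f}, 0],',end='\n' if i%8==7 else ' ')
print()
E
python3 tab.py .331 3.5 16
```

```text
[-0.247, -0.113, 0.0016, 0], [-0.220, -0.160, 0.0016, 0], [-0.184, -0.200, 0.0016, 0], [-0.141, -0.232, 0.0016, 0], [-0.093, -0.256, 0.0016, 0], [-0.041, -0.269, 0.0016, 0], [0.013, -0.272, 0.0016, 0], [0.066, -0.264, 0.0016, 0],
[0.117, -0.246, 0.0016, 0], [0.163, -0.218, 0.0016, 0], [0.202, -0.182, 0.0016, 0], [0.234, -0.138, 0.0016, 0], [0.257, -0.089, 0.0016, 0], [0.269, -0.037, 0.0016, 0], [0.271, 0.017, 0.0016, 0], [0.263, 0.070, 0.0016, 0],
```

Request:
{"op": "arm_command", "data": {
  "motion": [
    [-0.247,-0.113,0.0016,0],
    [-0.22,-0.16,0.0016,0],
    [-0.184,-0.2,0.0016,0],
    [-0.141,-0.232,0.0016,0]
  ]
}}

```text
t: 12.72
eef_pos: [0.5866, -0.0982, 0.2176]
eef_rot: [3.133, -0.005, 1.097]
wrist_force: [4.5, 2.6, 3.4]
gripper_width: 0.251
grasp_force: 15.0
```

```bash
python3 c.py
```

```text
t 12.7167 pos [ 0.5866 -0.0982  0.2176] yaw 1.097 r 0.0547 theta 1.08 1.08 f_tan -4.6 f_rad -2.5 fz 3.4 w 23.6
```

Working as expected (about 4.6 N tangential); continuing.

Request:
{"op": "arm_command", "data": {
  "motion": [
    [-0.093,-0.256,0.0016,0],
    [-0.041,-0.269,0.0016,0],
    [0.013,-0.272,0.0016,0],
    [0.066,-0.264,0.0016,0],
    [0.117,-0.246,0.0016,0],
    [0.163,-0.218,0.0016,0]
  ]
}}

```text
t: 13.22
eef_pos: [0.5351, -0.0641, 0.2171]
eef_rot: [3.134, 0.001, 1.095]
wrist_force: [3.1, -3.7, 6.8]
gripper_width: 0.252
grasp_force: 15.0
```

```bash
python3 c.py
```

```text
t 13.2167 pos [ 0.5351 -0.0641  0.2171] yaw 1.095 r 0.0544 theta 2.283 2.283 f_tan -4.6 f_rad -1.5 fz 6.8 w 23.7
```

Request:
{"op": "arm_command", "data": {
  "motion": [
    [0.202,-0.182,0.0016,0],
    [0.234,-0.138,0.0016,0],
    [0.257,-0.089,0.0016,0],
    [0.269,-0.037,0.0016,0],
    [0.271,0.017,0.0016,0],
    [0.3,0.085,0.0016,0],
    [0,0,0,0]
  ]
}}

```text
t: 13.8
eef_pos: [0.55, -0.0013, 0.2167]
eef_rot: [3.139, 0.001, 1.097]
wrist_force: [-2.9, -2.3, 9.9]
gripper_width: 0.252
grasp_force: 15.0
```

```bash
python3 c.py; python3 tab.py 3.53 1.87 8
```

```text
t 13.8 pos [ 0.55   -0.0013  0.2167] yaw 1.097 r 0.0551 theta -2.741 3.542 f_tan -3.7 f_rad 0.1 fz 9.9 w 23.6
[-0.273, -0.080, -0.0017, 0], [-0.284, -0.022, -0.0017, 0], [-0.282, 0.037, -0.0017, 0], [-0.269, 0.094, -0.0017, 0], [-0.243, 0.148, -0.0017, 0], [-0.208, 0.195, -0.0017, 0], [-0.163, 0.233, -0.0017, 0], [-0.112, 0.262, -0.0017, 0],
```

Request:
{"op": "arm_command", "data": {
  "motion": [
    [-0.273,-0.08,-0.04,0],
    [-0.284,-0.022,-0.04,0],
    [-0.282,0.037,-0.0017,0],
    [-0.269,0.094,-0.0017,0],
    [-0.243,0.148,-0.0017,0],
    [-0.208,0.195,-0.0017,0],
    [-0.163,0.233,-0.0017,0],
    [-0.085,0.2,-0.0017,0]
  ]
}}

```text
t: 14.47
eef_pos: [0.5446, -0.0797, 0.2174]
eef_rot: [-3.139, -0.004, 1.097]
wrist_force: [0.9, 6.0, 2.6]
gripper_width: 0.249
grasp_force: 15.0
```

Request:
{"op": "arm_command", "data": {
  "motion": [
    [0,0,0,0]
  ]
}}

```text
t: 14.55
eef_pos: [0.5452, -0.0803, 0.2174]
eef_rot: [-3.14, -0.003, 1.096]
wrist_force: [1.5, 5.0, 2.9]
gripper_width: 0.251
grasp_force: 15.0
```

```bash
python3 c.py; python3 tab.py 1.92 5.12 16
```

```text
t 14.55 pos [ 0.5452 -0.0803  0.2174] yaw 1.096 r 0.0545 theta 1.93 1.93 f_tan 2.7 f_rad -4.5 fz 2.9 w 23.6
[0.119, -0.247, 0.0016, 0], [0.166, -0.219, 0.0016, 0], [0.206, -0.181, 0.0016, 0], [0.238, -0.137, 0.0016, 0], [0.260, -0.087, 0.0016, 0], [0.273, -0.033, 0.0016, 0], [0.274, 0.022, 0.0016, 0], [0.264, 0.075, 0.0016, 0],
[0.244, 0.126, 0.0016, 0], [0.214, 0.172, 0.0016, 0], [0.175, 0.211, 0.0016, 0], [0.130, 0.242, 0.0016, 0], [0.079, 0.263, 0.0016, 0], [0.025, 0.273, 0.0016, 0], [-0.029, 0.273, 0.0016, 0], [-0.083, 0.262, 0.0016, 0],
```

Request:
{"op": "arm_command", "data": {
  "motion": [
    [0.119,-0.247,0.0016,0],
    [0.166,-0.219,0.0016,0],
    [0.206,-0.181,0.0016,0],
    [0.238,-0.137,0.0016,0],
    [0.26,-0.087,0.0016,0],
    [0.273,-0.033,0.0016,0],
    [0.274,0.022,0.0016,0],
    [0.264,0.075,0.0016,0]
  ]
}}

```text
t: 15.22
eef_pos: [0.5479, -0.003, 0.2169]
eef_rot: [-3.141, 0.004, 1.095]
wrist_force: [-2.2, -4.6, 3.3]
gripper_width: 0.251
grasp_force: 15.0
```

```bash
python3 c.py
```

```text
t 15.2167 pos [ 0.5479 -0.003   0.2169] yaw 1.095 r 0.0552 theta -2.79 3.493 f_tan -4.8 f_rad -1.9 fz 3.3 w 23.6
```

Request:
{"op": "arm_command", "data": {
  "motion": [
    [0.244,0.126,-0.01,0],
    [0.214,0.172,-0.01,0],
    [0.175,0.211,0.0016,0],
    [0.13,0.242,0.0016,0],
    [0.079,0.263,0.0016,0],
    [0.025,0.273,0.0016,0],
    [-0.029,0.273,0.0016,0]
  ]
}}

```text
t: 15.8
eef_pos: [0.6196, 0.001, 0.2165]
eef_rot: [-3.136, -0.0, 1.098]
wrist_force: [-5.3, 1.7, 0.9]
gripper_width: 0.249
grasp_force: 15.0
```

```bash
python3 c.py
```

```text
t 15.8 pos [0.6196 0.001  0.2165] yaw 1.098 r 0.0561 theta -1.388 4.895 f_tan -5.2 f_rad -1.9 fz 0.9 w 23.4
```

Request:
{"op": "arm_command", "data": {
  "motion": [
    [-0.083,0.262,0.0016,0],
    [0,0,0,0]
  ]
}}

```text
t: 15.97
eef_pos: [0.6293, -0.0087, 0.2166]
eef_rot: [-3.141, -0.001, 1.096]
wrist_force: [-1.3, 2.0, 0.6]
gripper_width: 0.249
grasp_force: 15.0
```

```bash
python3 c.py;  python3 tab.py 5.12 3.48 8
```

```text
t 15.9667 pos [ 0.6293 -0.0087  0.2166] yaw 1.096 r 0.0559 theta -1.143 5.14 f_tan -2.4 f_rad 0.2 fz 0.6 w 23.4
[0.085, -0.268, -0.0016, 0], [0.028, -0.280, -0.0016, 0], [-0.029, -0.280, -0.0016, 0], [-0.086, -0.268, -0.0016, 0], [-0.139, -0.245, -0.0016, 0], [-0.186, -0.212, -0.0016, 0], [-0.225, -0.169, -0.0016, 0], [-0.254, -0.120, -0.0016, 0],
```

Request:
{"op": "arm_command", "data": {
  "motion": [
    [0.085,-0.268,-0.0016,0],
    [0.028,-0.28,-0.0016,0],
    [-0.029,-0.28,-0.0016,0],
    [-0.086,-0.268,-0.0016,0],
    [-0.139,-0.245,-0.0016,0],
    [-0.186,-0.212,-0.0016,0],
    [-0.225,-0.169,-0.0016,0],
    [-0.216,-0.1,-0.0016,0]
  ]
}}

```text
t: 16.63
eef_pos: [0.5491, -0.0021, 0.2172]
eef_rot: [3.14, -0.002, 1.097]
wrist_force: [5.0, 1.4, -2.6]
gripper_width: 0.255
grasp_force: 15.0
```

Request:
{"op": "arm_command", "data": {
  "motion": [
    [0,0,0,0]
  ]
}}

```text
t: 16.72
eef_pos: [0.5482, -0.003, 0.2172]
eef_rot: [3.141, -0.0, 1.096]
wrist_force: [4.3, 1.4, -2.9]
gripper_width: 0.25
grasp_force: 15.0
```

```bash
python3 c.py;  python3 tab.py 3.51 5.35 10; python3 tab.py 5.35 6.55 24
```

```text
t 16.7167 pos [ 0.5482 -0.003   0.2172] yaw 1.096 r 0.0551 theta -2.786 3.497 f_tan 4.1 f_rad -1.8 fz -2.9 w 23.5
[0.226, 0.112, 0.0015, 0], [0.202, 0.152, 0.0015, 0], [0.171, 0.186, 0.0015, 0], [0.134, 0.214, 0.0015, 0], [0.092, 0.235, 0.0015, 0], [0.048, 0.248, 0.0015, 0], [0.002, 0.253, 0.0015, 0], [-0.045, 0.249, 0.0015, 0],
[-0.089, 0.236, 0.0015, 0], [-0.131, 0.216, 0.0015, 0], 
[-0.042, 0.054, 0.0004, 0], [-0.045, 0.052, 0.0004, 0], [-0.047, 0.050, 0.0004, 0], [-0.050, 0.047, 0.0004, 0], [-0.052, 0.045, 0.0004, 0], [-0.054, 0.042, 0.0004, 0], [-0.056, 0.039, 0.0004, 0], [-0.058, 0.036, 0.0004, 0],
[-0.060, 0.033, 0.0004, 0], [-0.062, 0.030, 0.0004, 0], [-0.063, 0.027, 0.0004, 0], [-0.064, 0.024, 0.0004, 0], [-0.066, 0.021, 0.0004, 0], [-0.066, 0.018, 0.0004, 0], [-0.067, 0.014, 0.0004, 0], [-0.068, 0.011, 0.0004, 0],
[-0.068, 0.007, 0.0004, 0], [-0.069, 0.004, 0.0004, 0], [-0.069, 0.001, 0.0004, 0], [-0.069, -0.003, 0.0004, 0], [-0.068, -0.006, 0.0004, 0], [-0.068, -0.010, 0.0004, 0], [-0.067, -0.013, 0.0004, 0], [-0.067, -0.016, 0.0004, 0],
```

Request:
{"op": "arm_command", "data": {
  "motion": [
    [0.226,0.112,0.01,0],
    [0.202,0.152,0.01,0],
    [0.171,0.186,0.0015,0],
    [0.134,0.214,0.0015,0],
    [0.092,0.235,0.0015,0],
    [0.048,0.248,0.0015,0],
    [0.002,0.253,0.0015,0],
    [-0.045,0.249,0.0015,0]
  ]
}}

```text
t: 17.38
eef_pos: [0.6239, -0.0024, 0.2165]
eef_rot: [-3.14, 0.0, 1.098]
wrist_force: [-5.7, 1.1, 2.1]
gripper_width: 0.25
grasp_force: 15.0
```

Request:
{"op": "arm_command", "data": {
  "motion": [
    [-0.089,0.236,0.0015,0],
    [-0.131,0.216,0.0015,0]
  ]
}}

```text
t: 17.55
eef_pos: [0.6359, -0.0186, 0.2163]
eef_rot: [-3.14, -0.001, 1.098]
wrist_force: [-6.0, 2.1, 1.8]
gripper_width: 0.249
grasp_force: 15.0
```

```bash
python3 c.py
```

```text
t 17.55 pos [ 0.6359 -0.0186  0.2163] yaw 1.098 r 0.0562 theta -0.93 5.353 f_tan -4.6 f_rad -4.4 fz 1.8 w 23.4
```

Request:
{"op": "arm_command", "data": {
  "motion": [
    [-0.042,0.054,0.0004,0],
    [-0.045,0.052,0.0004,0],
    [-0.047,0.05,0.0004,0],
    [-0.05,0.047,0.0004,0]
  ]
}}

```text
t: 17.88
eef_pos: [0.6394, -0.0288, 0.2164]
eef_rot: [3.141, -0.001, 1.097]
wrist_force: [-2.6, 3.0, 1.3]
gripper_width: 0.252
grasp_force: 15.0
```

```bash
python3 c.py
```

```text
t 17.8833 pos [ 0.6394 -0.0288  0.2164] yaw 1.097 r 0.0559 theta -0.738 5.545 f_tan -3.6 f_rad -1.7 fz 1.3 w 23.7
```

Still running free at 5.55 rad. I continue in steps of 4 rows.

Request:
{"op": "arm_command", "data": {
  "motion": [
    [-0.052,0.045,0.0004,0],
    [-0.054,0.042,0.0004,0],
    [-0.056,0.039,0.0004,0],
    [-0.058,0.036,0.0004,0]
  ]
}}

```text
t: 18.22
eef_pos: [0.6411, -0.0402, 0.2163]
eef_rot: [3.141, -0.001, 1.097]
wrist_force: [-1.2, 3.5, 2.0]
gripper_width: 0.252
grasp_force: 15.0
```

```bash
python3 c.py
```

```text
t 18.2167 pos [ 0.6411 -0.0402  0.2163] yaw 1.097 r 0.0557 theta -0.531 5.752 f_tan -3.6 f_rad -1.0 fz 2.0 w 23.7
```

Request:
{"op": "arm_command", "data": {
  "motion": [
    [-0.06,0.033,0.0004,0],
    [-0.062,0.03,0.0004,0],
    [-0.063,0.027,0.0004,0],
    [-0.064,0.024,0.0004,0]
  ]
}}

```text
t: 18.55
eef_pos: [0.6407, -0.0508, 0.2163]
eef_rot: [3.141, -0.002, 1.097]
wrist_force: [-0.1, 8.4, 0.6]
gripper_width: 0.246
grasp_force: 15.0
```

```bash
python3 c.py
```

```text
t 18.55 pos [ 0.6407 -0.0508  0.2163] yaw 1.097 r 0.0556 theta -0.34 5.943 f_tan -8.3 f_rad -1.2 fz 0.6 w 23.2
```

Request:
{"op": "arm_command", "data": {
  "motion": [
    [-0.025,0.008,0,0],
    [0,0,0,0]
  ]
}}

```text
t: 18.72
eef_pos: [0.6406, -0.0507, 0.2163]
eef_rot: [-3.141, -0.004, 1.098]
wrist_force: [0.3, 7.8, 1.0]
gripper_width: 0.25
grasp_force: 15.0
```

```bash
python3 c.py
```

```text
t 18.7167 pos [ 0.6406 -0.0507  0.2163] yaw 1.098 r 0.0556 theta -0.341 5.942 f_tan -7.8 f_rad -0.7 fz 1.0 w 23.5
```

Request:
{"op": "arm_command", "data": {
  "motion": [
    [-0.035,0.012,0,0],
    [0,0,0,0]
  ]
}}

```text
t: 18.88
eef_pos: [0.6406, -0.0513, 0.2163]
eef_rot: [-3.141, -0.005, 1.099]
wrist_force: [0.5, 10.1, 0.4]
gripper_width: 0.251
grasp_force: 15.0
```

```bash
python3 c.py
```

```text
t 18.8833 pos [ 0.6406 -0.0513  0.2163] yaw 1.099 r 0.0556 theta -0.33 5.953 f_tan -10.1 f_rad -0.9 fz 0.4 w 23.6
```

The tap has bottomed: about 10 N with almost no further motion at 5.95 rad, which is 2.4 rad into the third half turn. I relax the load, release and lift away.

Request:
{"op": "arm_command", "data": {
  "motion": [
    [0.04,-0.014,0,0],
    [0.04,-0.014,0,0],
    [0,0,0,0]
  ]
}}

```text
t: 19.13
eef_pos: [0.6408, -0.0497, 0.2163]
eef_rot: [3.141, -0.001, 1.097]
wrist_force: [-0.5, 5.6, 1.8]
gripper_width: 0.253
grasp_force: 15.0
```

Request:
{"op": "arm_command", "data": {
  "motion": [
    [0,0,0,0],
    [0,0,0,0],
    [0,0,0,0],
    [0,0,0,0],
    [0,0,-0.5,0],
    [0,0,-0.9,0],
    [0,0,-0.9,0],
    [0,0,-0.5,0]
  ],
  "hand": 128
}}

```text
t: 19.8
eef_pos: [0.6409, -0.0513, 0.3328]
eef_rot: [3.136, -0.001, 1.095]
wrist_force: [0.1, -0.3, -0.4]
gripper_width: 0.494
grasp_force: 0.0
```

Request:
{"op": "arm_command", "data": {
  "motion": [
    [0,0,0,0],
    [0,0,0,0],
    [0,0,0,0]
  ]
}}

```text
t: 20.05
eef_pos: [0.6402, -0.0508, 0.3267]
eef_rot: [-3.14, 0.001, 1.096]
wrist_force: [-0.2, 0.3, 0.3]
gripper_width: 0.497
grasp_force: 0.0
```

```bash
python3 look.py 6; python3 c.py
```

```text
20.05 [ 0.64019315 -0.05076976  0.32666895] [-3.13990846e+00  1.09840329e-03  1.09567817e+00] [-0.2330893   0.30537918  0.29194993]
wrist fixture [276. 211.] 0.91 [ 0.582 -0.043  0.   ]
wrist spindle_axis [247. 273.] 0.74 [ 0.585 -0.045  0.23 ]
wrist crank_knob [321. 245.] 0.89 [ 0.641 -0.051  0.23 ]
wrist lever_pivot [191. 225.] 0.88 [ 0.507 -0.006  0.07 ]
wrist lever_post [170. 148.] 0.82 [0.532 0.072 0.076]
top fixture [333. 224.] 0.92 [ 0.584 -0.04   0.   ]
top spindle_axis [338. 216.] 0.9 [ 0.58  -0.048  0.23 ]
top lever_pivot [336. 215.] 0.7 [ 0.603 -0.046  0.07 ]
top lever_post [295. 236.] 0.64 [0.538 0.071 0.076]
scene fixture [305. 286.] 0.61 [ 0.573 -0.034  0.   ]
scene spindle_axis [296. 225.] 0.62 [ 0.586 -0.043  0.23 ]
scene crank_knob [286. 241.] 0.71 [ 0.641 -0.05   0.23 ]
scene lever_pivot [323. 251.] 0.61 [ 0.507 -0.004  0.07 ]
scene lever_post [349. 263.] 0.97 [0.536 0.07  0.076]
t 20.95 pos [ 0.6404 -0.0504  0.3283] yaw 1.096 r 0.0553 theta -0.346 5.937 f_tan 0.0 f_rad 0.4 fz 0.5 w 46.8
```

View pics/wrist6.png

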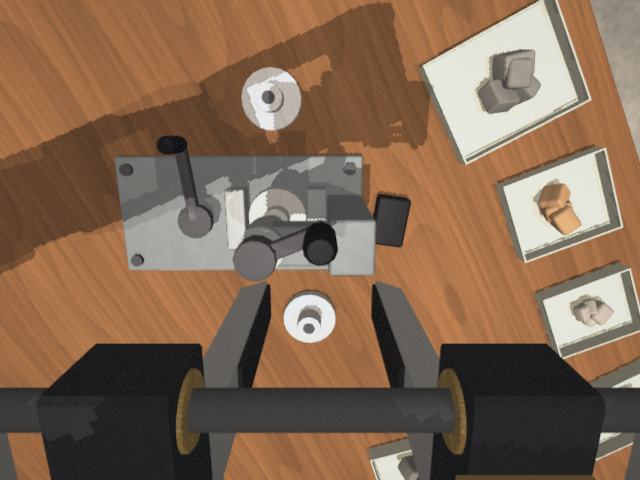

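The picture shows the lever home (post at (170,145)), the knob at (320,243), the bystanders in place and the gripper clear.

```bash
python3 -c "
from cell import env
print(env.job_done())"
```

```text
the job is handed in; nothing more can be done
None
```

The job is handed in: the lever is home against its stop, the tap went through the forward-and-back cycle and bottomed at about 10 N (it snaps at 18 N), and the gripper is open and clear with the other things in view where they were.

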